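# Clamp the vial rack on the shaker

### The arm

A 7-joint arm with a two-finger parallel gripper is mounted at the origin on the work surface. World frame = base frame: x ahead of the robot, y to its left, z up, the work surface at z = 0. Lengths are in m, angles in rad, forces in N, time in s.
With the tool pointing down it reaches from about 0.4 to 0.85 m from the base axis. Payload 4.5 kg.
Tool frame: the origin (TCP) lies on the centre line of the jaws, within the pads' length; the fingertips stand ahead of it and the grasp point (between the pads) lies 3 mm ahead of it (r.finger_overhang is the z of the fingertips in the tool frame, in m); z points along the fingers, y is the direction in which the jaws open and shut (so a half turn about z gives the same grasp; the last joint's range is limited). The gripper opens to 88 mm and grips with 3 to 60 N. Pads are 18 mm wide; open, the fingers measure 123 mm over their backs; the gripper's body (75 mm by 187 mm) begins 45 mm behind the grasp point.
Start: joints at [-1.207, 0.689, -0.195, 1.565, 0.157, 0.902, -0.215], TCP at [0.202, 0.591, 0.261] pointing down, gripper open.
Joint ranges: [-3.01, 3.01], [-0.46, 2.08], [-1.47, 1.51], [0.13, 2.56], [-1, 4.14], [0.04, 2.09], [-2.66, 2.66]. Speed limits (rad/s): [2.57, 2.57, 3.14, 3.14, 3.14, 3.14, 3.14].

### API

Orientations are given as a unit quaternion [x, y, z, w].
In Python, from plant import get_state, snapshot, camera_model, workorder, boxes_of, mark_of, r gives the robot as it stands.
- The arm moves only by the tool jog_arm, never from a script. Its argument "rows" is a list of rows, each a list of 2 entries, a list of its own where there are three numbers: the shift along the tool's x, y, z normalised to -1 to 1, where 1 is 75 cm, then the turn about the tool's z normalised to -1 to 1, where 1 is 2 rad. A call has 1 to 20 rows; each row is the pose to reach, as a shift and turn from the pose commanded when the call began, along the tool's axes at that moment; what a row does not reach only later rows make up. A row lasts 1/12 s, in which the tool goes at most 41.7 mm and 7.16 degrees, less where a joint would pass 70% of its speed; a pose out of reach is approached as far as the arm can. A call with a number of a shift or a turn outside -1 to 1 is refused whole. A call with a gripper value outside its range is refused whole. "gripper" is the finger opening in mm, from 0 to 88.1, set as the call begins (left out, the last holds). The fingers move at their own pace and stop on an object; "newtons" is the grip in N (left out, the last holds). Time passes only in rows, so rows that repeat a pose let the fingers close. It gives the time, the measured TCP pose, the force and the opening at its end, in the units of the state.
- get_state(): the state, without advancing time (a new reading comes with each control period).
- snapshot(name): name is "scene" or "top"; returns the picture (420x560x3 uint8, red, green, blue); there is no depth.
- camera_model(name): a dict with "mtx" (3x3 intrinsics, pixels), "extrinsics" (4x4, takes a point from camera to world coordinates). Camera axes: x right, y up, looking along -z (the intrinsics and any distortion apply to the point x, -y, -z); pixel columns grow to the right and rows downward; lengths in m; the calibration is good to about 2 mm. A picture is of the moment at which its call begins. camera_model takes no time and is no camera call.
- workorder.finish_job(): hands the job in, once; it reports no verdict.
Trained networks look in the newest picture that a camera, given by its name, has taken for a name from the list of things; names that differ only in an ending like _2 or _b are one class to them, and where a whole thing is asked for, a point or a joint stands for the part that bears it (a point fixed in the world has none). Each returns a list of dicts, best first, with "p" (0 to 1); they miss things now and then, are a little off and sometimes report something else, mostly with a low value. They report only what shows in the picture. A call takes as long as a camera call.
- boxes_of(thing, camera): "rect" ([left, top, right, bottom] in pixels, round what is visible of it).
- mark_of(thing, camera): "pixel" ([row, column] in pixels: a listed point, or the origin of a listed thing).
The state is a dict: "clock": time; "q": joint angles; "qd": joint speeds; "joint_torque": joint torques, N m; "tool_pos": TCP position; "eef_rot": TCP orientation; "contact_force": force on the tool from outside, world axes, zero at the start; "moment": the same for the moment, N m; "opening": opening from 0.0 (shut) to 1.0 (fully open).
Only numpy, scipy, OpenCV 4.12 (cv2) and the standard library are available. Lean on these libraries where they do the work, as an engineer would, in place of code of your own. Each camera call takes 0.05 s, during which the arm holds its last target.

### The job

Make the rack of vials ready for shaking: push the open clamp strap round by its upright ear, over the rack, until it is fully home against its stop, and only then push the cam lever down until it lies flat over the strap. Push with the fingers only: lift nothing, and leave the rack and the things standing about where they are. Finish with the hand clear.

Things in the scene. Friction and masses are not known exactly. Their poses are not given: they have to be found in the camera images.
- shaker: White low laboratory shaker, fixed to the bench, base 320 x 220 mm, its aluminium platform 70 mm above the bench. Origin on the bench under the middle of the platform (the base reaches from x = -168 to +152 mm, y = -110 to +110 mm). Its z is up; its -x end, nearer the robot, carries the steel pillar (40 mm wide, 168 mm high at x = -150 to -124 mm) with the cam lever; its +x end carries the strap's pivot post. Position and yaw vary.
- strap_pivot (a point): Point on the strap's upright pivot axis at the level of the strap's top face, 146 mm above the bench; fixed on the shaker at x = +115, y = 0 mm of its frame. Site axes as the shaker's.
- strap (a joint): Angle of the clamp strap about its upright pivot: 0 = fully home, lying along the shaker's -x from the pivot to the lever pillar, against its stop; grows as the free end swings out to the shaker's +y side (stop at 1.7). Starts at 0.9 to 1.45. It stays where it is left and turns against about 0.12 N m of friction (about 1.2 N at the ear). The strap is a flat aluminium bar 24 mm wide, 8 mm thick (138 to 146 mm above the bench), its free end 235 mm from the pivot.
- strap_ear (a point): Middle of the strap's upright ear, a plate 30 mm long (along the strap), 6 mm thick, standing on the strap from 146 to 182 mm above the bench, 100 mm from the pivot axis. This point is 164 mm above the bench. Site x points from the free end towards the pivot along the strap; point y is across the ear's faces. Push the ear's +y face (the side away from the lever pillar) towards point -y to bring the strap home.
- lever_pivot (a point): Middle of the cam lever's level hinge axis (along the shaker's y), 160 mm above the bench, fixed on the shaker at x = -132, y = 0 mm of its frame. Site axes as the shaker's.
- cam_lever (a joint): Angle of the cam lever from upright: 0 = straight up, 1.571 = flat, pointing to the shaker's +x over the strap, at its stop. Starts at 0.4 to 0.8, leaning towards the strap. It stays where it is left and turns against about 0.2 N m of friction (about 3 N at its grip). The lever is a dark bar 18 mm wide and 10 mm thick with a black grip (26 mm wide, 12 mm thick) between 60 and 92 mm from the hinge axis. Flat, its top face is 166 mm above the bench.
- lever_grip (a point): Middle of the cam lever's black grip, 76 mm from its hinge axis. Site z points along the lever towards its free end, point -x out of the face to be pushed (outer, upper face).
- vial_rack: Grey rack 150 x 100 mm with eight capped amber vials and a middle rail, 64 mm high, standing loose on the shaker's platform under the strap's path (top 134 mm above the bench). Origin at the centre of its underside. To be left in place.
- cup_a: White paper cup, 85 mm high, 80 mm across, beside the shaker on the side of the open strap, which passes over it. Origin at the centre of its underside. To be left alone.
- amber_bottle: Amber bottle with black cap, 115 mm high, 52 mm across, beside the shaker on its -y side. Origin at the centre of its underside. To be left alone.
- cup_b: White paper cup, 85 mm high, 80 mm across, on the bench to the robot's right. Origin at the centre of its underside. To be left alone.
- beaker: Glass beaker, 90 mm high, 68 mm across, on the bench to the robot's right. Origin at the centre of its underside. To be left alone.
- jar: Amber jar with white cap, 60 mm high, 54 mm across, on the bench to the robot's right. Origin at the centre of its underside. To be left alone.
- slide_box: Grey slide box, 90 x 60 x 30 mm, on the bench to the robot's left. Origin at the centre of its underside. To be left alone.

How it is judged:
By the outcome, as a careful person would: the job done as asked, in the order asked, and still so for the second after the job is handed in, with the robot touching nothing.
It also fails if it takes over 48 s, if anything falls off the work surface, if the arm or the gripper's body presses on something with over 40 N, if the wrist force passes 120 N, or if a joint passes its speed limit or range.

## Working session

There is one attempt and no reset: what is moved stays moved. The work goes in short steps, Python scripts to look and compute and a tool call to move; the robot and the scene stay as the last step left them, time stands still between calls to the robot, and variables do not carry over. Pictures are saved under pics/ and viewed, and the job is handed in when it is done.

Besides the shell and the picture viewer there is one more tool, called after "Emit:" as name(argument=value, ...), one argument or row to a line, values as JSON. jog_arm: Moves the arm, as the interface text tells. Scaled input: -1 to 1 covers 75 cm each way for a shift and 2 rad each way for a turn. Its arguments: {"type":"object","properties":{"rows":{"type":"array"},"gripper":{"type":"number"},"newtons":{"type":"number"}},"required":["rows"]}

```bash
ls; mkdir -p pics; python3 - <<'E'
from plant import *
import cv2
s=get_state();print(s, r.finger_overhang)
for c in("scene","top"):
    im=snapshot(c);cv2.imwrite(f"pics/{c}0.png",im[:,:,::-1]);print(c,camera_model(c))
    for n in["strap_pivot","strap_ear","lever_pivot","lever_grip","shaker","vial_rack","cup_a","amber_bottle"]:
        print(n,[(round(d['p'],2),[round(float(x),1) for x in d['pixel']]) for d in mark_of(n,c)[:2]])
print(get_state()['clock'])
E
```

```text
pics
{'clock': 0.0, 'q': array([-1.20721466,  0.68999779, -0.19448094,  1.56631805,  0.15732117,
        0.90249263, -0.21511621]), 'qd': array([ 1.59642087e-03, -2.67263295e-04,  4.75383450e-05,  8.44449604e-04,
       -6.64412971e-04, -8.42688073e-04, -1.30570505e-03]), 'joint_torque': array([-2.80389204e-04, -5.27548063e+01, -1.26687393e+00, -1.53428900e+01,
       -5.26972453e-02,  6.62979161e-03,  1.59103256e-04]), 'tool_pos': array([0.2022753 , 0.59075095, 0.25990747]), 'eef_rot': array([ 1.64118621e-01,  9.86440189e-01, -9.09763495e-04, -6.70392678e-05]), 'contact_force': array([ 0.56383387,  0.10472342, -0.17283393]), 'moment': array([-0.01472197, -0.00030169, -0.00348738]), 'opening': 0.999441666066212} 0.022
scene {'mtx': array([[507.49950433,   0.        , 281.55776026],
       [  0.        , 507.49950433, 198.5343748 ],
       [  0.        ,   0.        ,   1.        ]]), 'extrinsics': array([[-0.54064992, -0.58221594,  0.60722505,  1.30420808],
       [ 0.84124662, -0.37532381,  0.389148  ,  0.48473668],
       [ 0.00133785,  0.72121885,  0.69270598,  0.98770914],
      
[... 540 characters left out ...]
   ,   0.        ,   1.        ]]), 'extrinsics': array([[ 2.68105580e-03,  9.87470553e-01, -1.57780602e-01,
         3.54851610e-01],
       [-9.99923196e-01,  7.38091108e-04, -1.23716517e-02,
         5.92747028e-03],
       [-1.21001853e-02,  1.57801653e-01,  9.87396690e-01,
         1.52015754e+00],
       [ 0.00000000e+00,  0.00000000e+00,  0.00000000e+00,
         1.00000000e+00]])}
strap_pivot [(0.64, [186.0, 266.8])]
strap_ear [(0.67, [205.9, 242.3])]
lever_pivot [(0.57, [261.8, 280.0])]
lever_grip [(0.45, [244.7, 279.3])]
shaker [(0.93, [223.2, 273.9])]
vial_rack [(0.74, [226.6, 278.8])]
cup_a [(0.93, [254.4, 394.5]), (0.74, [225.2, 275.0])]
amber_bottle [(0.64, [209.4, 316.8])]
0.9
```

View pics/scene0.png

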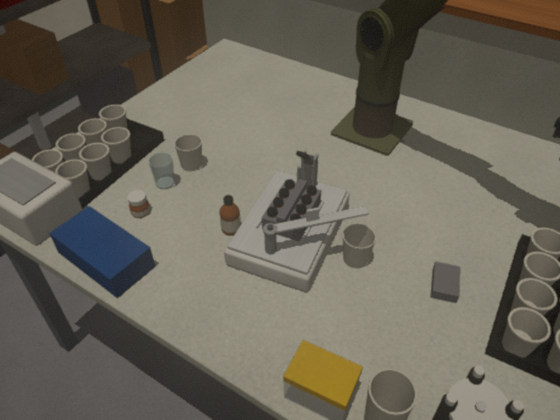

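View pics/top0.png

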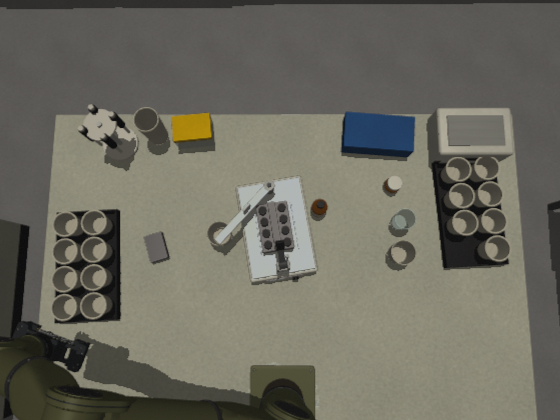

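```bash
cat > h.py <<'E'
import numpy as np, cv2
from plant import *
def unproj(c,px,z):
    m=camera_model(c);K=m['mtx'];E=m['extrinsics']
    row,col=px
    d=np.array([(col-K[0,2])/K[0,0],-(row-K[1,2])/K[1,1],-1.])
    d=E[:3,:3]@d;o=E[:3,3];t=(z-o[2])/d[2]
    return o+t*d
def proj(c,P):
    m=camera_model(c);K=m['mtx'];E=m['extrinsics']
    p=E[:3,:3].T@(np.array(P)-E[:3,3]);
    return np.array([K[1,1]*(-p[1])/(-p[2])+K[1,2],K[0,0]*p[0]/(-p[2])+K[0,2]])
E
python3 - <<'E'
from h import *
for n,z,a,b in[("strap_pivot",.146,[225.6,269.4],[186,266.8]),("ear",.164,[213.8,313.8],[205.9,242.3]),("lever_pivot",.16,[159.3,309.1],[261.8,280.]),("grip",.22,[148.4,300.7],[244.7,279.3]),("shaker",0,[234.9,284.2],[223.2,273.9]),("rack",.07,[214,294.5],[226.6,278.8]),("cup",0,[256.3,353.1],[225,275]),("bottle",0,[231,233.7],[209.4,316.8])]:
    print(n,unproj("scene",a,z).round(4),unproj("top",b,z).round(4))
E
```

```text
strap_pivot [0.6559 0.0366 0.146 ] [0.6579 0.0482 0.146 ]
ear [0.5846 0.1106 0.164 ] [0.5924 0.1215 0.164 ]
lever_pivot [0.4184 0.0006 0.16  ] [0.4244 0.0073 0.16  ]
grip [ 0.4578 -0.0026  0.22  ] [0.47   0.0092 0.22  ]
shaker [0.5501 0.0099 0.    ] [0.562  0.0281 0.    ]
rack [0.5295 0.0273 0.07  ] [0.5415 0.0113 0.07  ]
cup [0.5173 0.1942 0.    ] [0.5559 0.0244 0.    ]
bottle [ 0.6105 -0.1093  0.    ] [ 0.6092 -0.1169  0.    ]
```

```bash
cat > ov.py <<'E'
from h import *
def model(x,y,yaw,th,lev):
    c,s=np.cos(yaw),np.sin(yaw)
    W=lambda p:np.array([x+c*p[0]-s*p[1],y+s*p[0]+c*p[1],p[2]])
    L=[]
    base=[(-.168,-.11),(.152,-.11),(.152,.11),(-.168,.11)]
    L.append(([W((*p,0)) for p in base],(0,255,0)))
    pil=[(-.15,-.02),(-.124,-.02),(-.124,.02),(-.15,.02)]
    L.append(([W((*p,.168)) for p in pil],(0,255,255)))
    d=np.array([-np.cos(th),np.sin(th)]);n=np.array([-d[1],d[0]])
    S=lambda a,b,z:W((.115+a*d[0]+b*n[0],a*d[1]+b*n[1],z))
    L.append(([S(0,-.012,.146),S(.235,-.012,.146),S(.235,.012,.146),S(0,.012,.146)],(0,0,255)))
    L.append(([S(.085,-.003,.182),S(.115,-.003,.182),S(.115,.003,.182),S(.085,.003,.182)],(255,0,255)))
    l=np.array([np.sin(lev),np.cos(lev)])
    V=lambda a,y:W((-.132+a*l[0],y,.16+a*l[1]))
    L.append(([V(0,-.009),V(.092,-.009),V(.092,.009),V(0,.009)],(255,128,0)))
    return L
def overlay(im,c,par,roi,k,fn):
    x0,y0,x1,y1=roi
    big=cv2.resize(im[y0:y1,x0:x1,::-1],None,fx=k,fy=k,interpolation=cv2.INTER_CUBIC).copy()
    if par is not None:
        for P,col in model(*par):
            q=np.array([proj(c,p)[::-1] for p in P]);q=((q-[x0,y0]+.5)*k).astype(int)
            cv2.polylines(big,[q.reshape(-1,1,2)],True,col,1,cv2.LINE_AA)
    cv2.imwrite(fn,big)
E
python3 - <<'E'
from ov import *
par=(.547,.025,.16,.99,.5)
a=cv2.imread('pics/scene0.png')[:,:,::-1];b=cv2.imread('pics/top0.png')[:,:,::-1]
overlay(a,'scene',par,(210,140,390,290),4,'pics/s1.png')
overlay(b,'top',par,(190,160,340,300),4,'pics/t1.png')
E
```

```text
(no output)
```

View pics/s1.png

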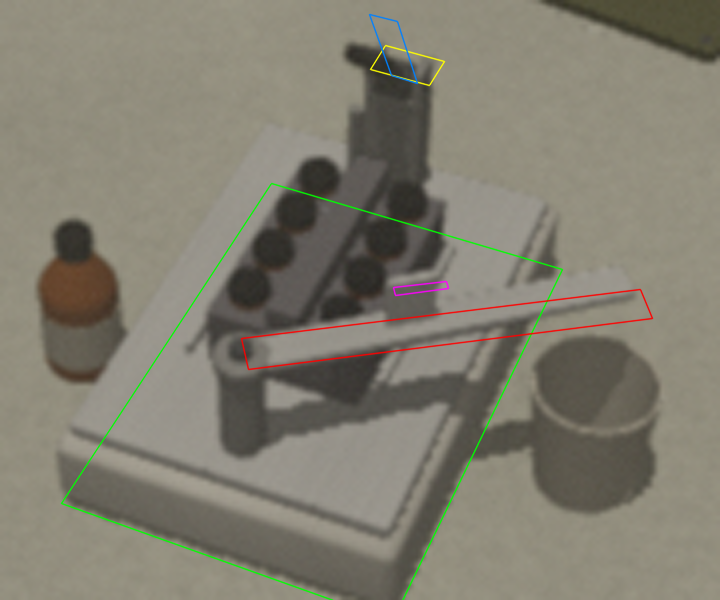

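View pics/t1.png

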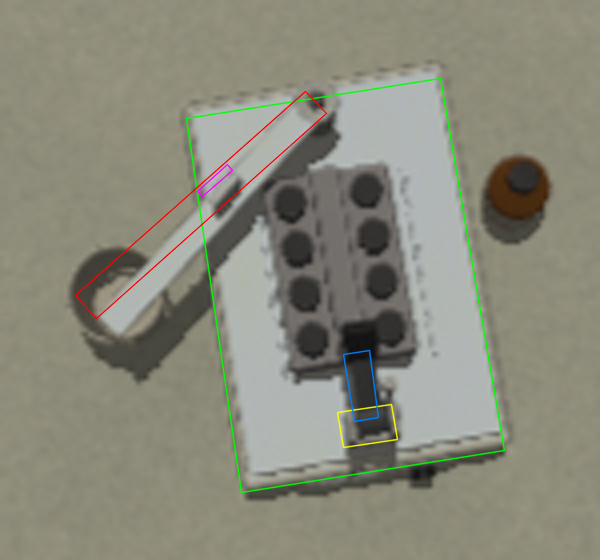

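```bash
cat > fit.py <<'E'
from ov import *
from scipy.optimize import least_squares
S=lambda u,v:np.array([140+v/4-.5,210+u/4-.5]); T=lambda u,v:np.array([160+v/4-.5,190+u/4-.5])
obs=[('scene','piv',S(240,350)),('top','piv',T(317,102)),
('scene','e1',S(625,270)),('scene','e2',S(636,291)),('top','e2',T(103,325)),('top','e1',T(123,336)),
('scene','ear',S(414,277)),
('scene','bfl',S(62,492)),('scene','bfr',S(385,603)),
('top','grip',T(359,337)),('scene','gripend',S(352,53)),('top','pilb',T(370,468))]
obs=[o for o in obs if o[1]!='pilb']
def pts(p):
    x,y,yaw,th,lev=p[:5];c,s=np.cos(yaw),np.sin(yaw)
    W=lambda p:np.array([x+c*p[0]-s*p[1],y+s*p[0]+c*p[1],p[2]])
    d=np.array([-np.cos(th),np.sin(th)]);n=np.array([-d[1],d[0]])
    Q=lambda a,b,z:W((.115+a*d[0]+b*n[0],a*d[1]+b*n[1],z))
    l=np.array([np.sin(lev),np.cos(lev)]);V=lambda a:W((-.132+a*l[0],0,.16+a*l[1]))
    return dict(piv=W((.115,0,.15)),e1=Q(.235,.012,.146),e2=Q(.235,-.012,.146),ear=Q(.1,0,.182),bfl=W((.152,-.11,0)),bfr=W((.152,.11,0)),grip=V(.076),gripend=V(.092))
if __name__=='__main__':
    def res(p):
        P=pts(p);return np.concatenate([proj(c,P[n])-o for c,n,o in obs])
    for f in (0,1):
        r_=least_squares(res,(.547,.025,.16,.99,.6),loss='soft_l1')
        print(r_.x.round(4));
        for (c,n,o),e in zip(obs,r_.fun.reshape(-1,2)):print(c,n,e.round(1))
        break
    a=cv2.imread('pics/scene0.png')[:,:,::-1];b=cv2.imread('pics/top0.png')[:,:,::-1]
    overlay(a,'scene',r_.x,(210,140,390,290),4,'pics/s2.png')
    overlay(b,'top',r_.x,(190,160,340,300),4,'pics/t2.png')
E
python3 fit.py
```

```text
[0.5465 0.0196 0.174  0.9181 0.7963]
scene piv [-1. -0.]
top piv [0.1 0.9]
scene e1 [-1.8 -0.8]
scene e2 [-0.   0.2]
top e2 [-2.2 -1.2]
top e1 [ 0.4 -0.5]
scene ear [-0.7 -0.5]
scene bfl [ 2.4 -1.4]
scene bfr [3.2 1.2]
top grip [1.2 1.1]
scene gripend [0.9 2. ]
```

View pics/s2.png

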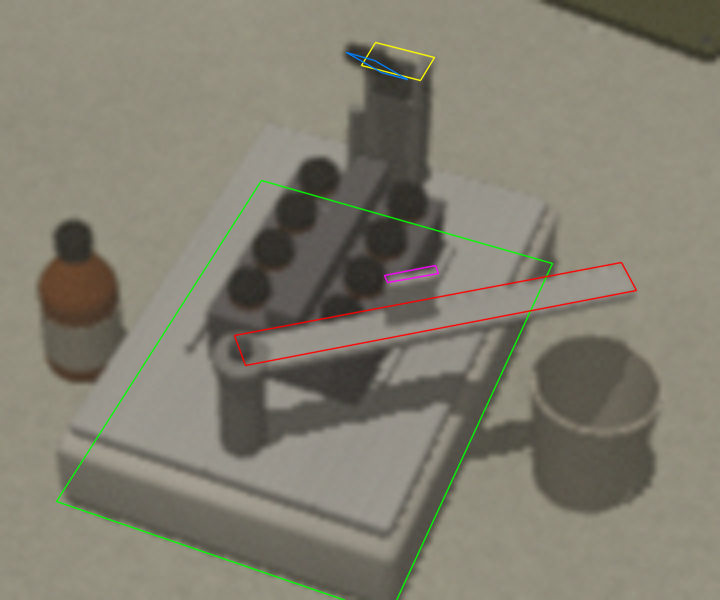

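View pics/t2.png

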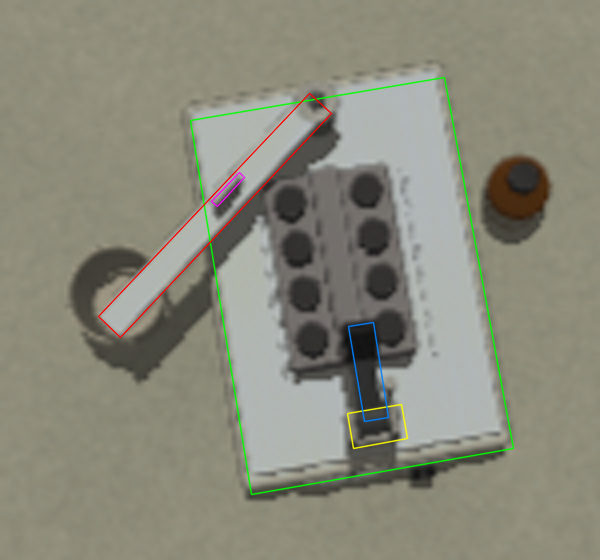

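```bash
cat > plan.py <<'E'
from h import *
from scipy.spatial.transform import Rotation as R
SH=(.5465,.0196,.170)
def W(p):
    x,y,a=SH;c,s=np.cos(a),np.sin(a);return np.array([x+c*p[0]-s*p[1],y+s*p[0]+c*p[1],p[2]])
def earpose(th,off,ztip,rad=.1):
    d=np.array([-np.cos(th),np.sin(th)]);n=np.array([np.sin(th),np.cos(th)])
    q=np.array([.115,0])+rad*d+off*n
    return W((*q,ztip+.022)),SH[2]+np.pi/2-th
def levpose(phi,rad=.08,h=.006,hw=.009):
    x=-.132+rad*np.sin(phi)-h*np.cos(phi)-hw; z=.16+rad*np.cos(phi)+h*np.sin(phi)
    return W((x,0,z+.022)),SH[2]+np.pi/2
def rows(targets,pos=None,head=None):
    s=get_state();Rm=R.from_quat(s['eef_rot']).as_matrix()
    p0=s['tool_pos'] if pos is None else pos; h0=np.arctan2(Rm[1,1],Rm[0,1]) if head is None else head
    Ri=np.array([[np.sin(h0),np.cos(h0),0],[-np.cos(h0),np.sin(h0),0],[0,0,-1]]) # cols x=(sin,-cos)?
    ty=np.array([np.cos(h0),np.sin(h0),0]);tz=np.array([0,0,-1.]);tx=np.cross(ty,tz)
    print('clock',s['clock'],'p',p0.round(4),'h',h0.round(4),'F',s['contact_force'].round(1),'tilt',Rm[2,2].round(5),'x',Rm[:,0].round(2),tx.round(2))
    for p,h in targets:
        d=p-p0;print([[round(float(v@d)/.75,4) for v in(tx,ty,tz)],round(-(h-h0)/2,4)],p.round(3))
E
python3 - <<'E'
from plan import *
a,h=earpose(.92,.036,.238);b=earpose(.92,.036,.156)
rows([(a,h),b])
E
```

```text
clock 0.9 p [0.2024 0.5913 0.2607] h 1.241 F [ 0.7 -1.7 -0.3] tilt -1.0 x [-0.95  0.32  0.  ] [-0.95  0.32  0.  ]
[[-0.7134, -0.401, 0.001], np.float64(0.2101)] [0.611 0.134 0.26 ]
[[-0.7134, -0.401, 0.1103], np.float64(0.2101)] [0.611 0.134 0.178]
```

Emit:
jog_arm(
  rows=[
    [[-0.714,-0.401,0],0.21],
    [[-0.714,-0.401,0],0.21],
    [[-0.714,-0.401,0],0.21],
    [[-0.714,-0.401,0],0.21],
    [[-0.714,-0.401,0],0.21],
    [[-0.714,-0.401,0],0.21],
    [[-0.714,-0.401,0],0.21],
    [[-0.714,-0.401,0],0.21],
    [[-0.714,-0.401,0],0.21],
    [[-0.714,-0.401,0],0.21],
    [[-0.714,-0.401,0],0.21],
    [[-0.714,-0.401,0],0.21],
    [[-0.714,-0.401,0],0.21],
    [[-0.714,-0.401,0],0.21],
    [[-0.714,-0.401,0],0.21],
    [[-0.714,-0.401,0],0.21],
    [[-0.714,-0.401,0],0.21],
    [[-0.714,-0.401,0],0.21],
    [[-0.714,-0.401,0],0.21],
    [[-0.714,-0.401,0],0.21],
  ],
  gripper=0,
  newtons=20,
)

```text
clock: 2.57
tool_pos: [0.6107, 0.1353, 0.2608]
eef_rot: [0.365, 0.931, 0.0, -0.0]
contact_force: [0.0, 0.4, -0.6]
opening: 0.007
```

```bash
python3 - <<'E'
from plan import *
from ov import overlay
p=(*SH[:2],SH[2],.92,.8)
a=snapshot('scene');b=snapshot('top')
overlay(a,'scene',p,(210,80,390,290),3,'pics/s3.png');overlay(b,'top',p,(190,160,340,300),4,'pics/t3.png')
rows([earpose(.92,.036,.156)])
E
```

```text
clock 2.6667 p [0.611  0.1348 0.2609] h 0.8233 F [-0.3 -0.3  0.4] tilt -1.0 x [-0.73  0.68  0.  ] [-0.73  0.68  0.  ]
[[-0.0013, -0.001, 0.1105], np.float64(0.0012)] [0.611 0.134 0.178]
```

View pics/s3.png

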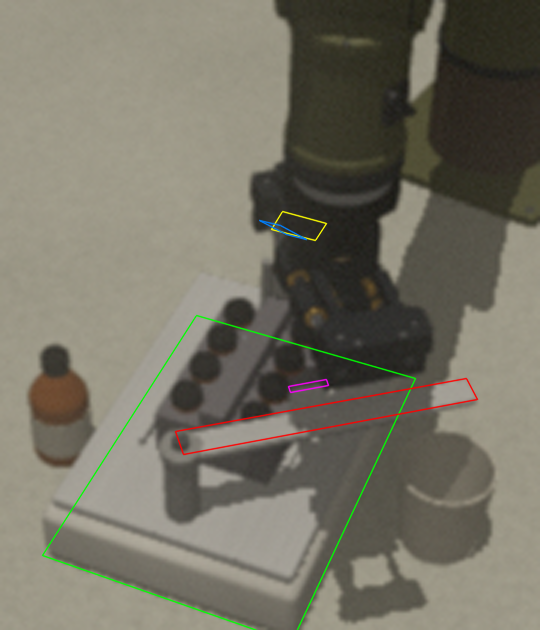

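View pics/t3.png

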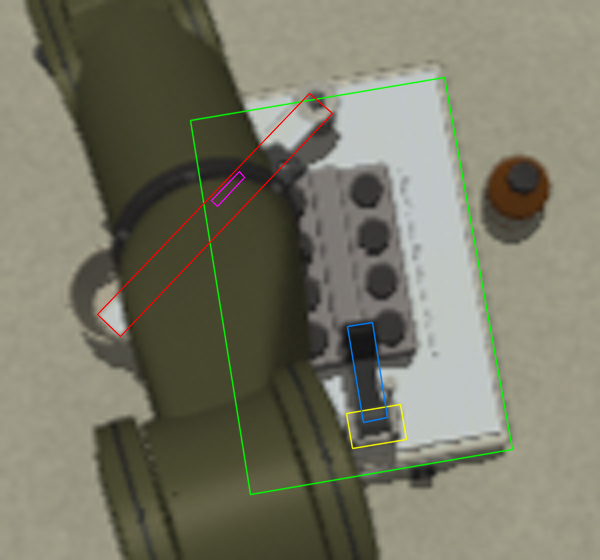

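Emit:
jog_arm(
  rows=[
    [[-0.001,-0.001,0.025],0.001],
    [[-0.001,-0.001,0.05],0.001],
    [[-0.001,-0.001,0.075],0.001],
    [[-0.001,-0.001,0.095],0.001],
    [[-0.001,-0.001,0.105],0.001],
    [[-0.001,-0.001,0.11],0.001],
    [[-0.001,-0.001,0.11],0.001],
  ],
)

```text
clock: 3.25
tool_pos: [0.6114, 0.1327, 0.1778]
eef_rot: [0.367, 0.93, -0.0, -0.0]
contact_force: [0.3, -0.5, -0.4]
opening: 0.007
```

```bash
python3 - <<'E'
from plan import *
rows([earpose(t,o,.156) for t,o in [(.92,.03),(.92,.024),(.92,.02),(.87,.02),(.8,.02),(.7,.02),(.6,.02)]])
import cv2
a=snapshot('scene');cv2.imwrite('pics/s4.png',cv2.resize(a[80:290,210:390,::-1],None,fx=3,fy=3))
E
```

```text
clock 3.25 p [0.6114 0.1327 0.1778] h 0.8196 F [ 0.3 -0.5 -0.4] tilt -1.0 x [-0.73  0.68  0.  ] [-0.73  0.68  0.  ]
[[0.001, -0.0073, -0.0002], np.float64(-0.0006)] [0.607 0.129 0.178]
[[0.0009, -0.0153, -0.0002], np.float64(-0.0006)] [0.603 0.125 0.178]
[[0.0009, -0.0206, -0.0002], np.float64(-0.0006)] [0.6   0.122 0.178]
[[0.0021, -0.0273, -0.0002], np.float64(-0.0256)] [0.596 0.119 0.178]
[[0.0032, -0.0367, -0.0002], np.float64(-0.0606)] [0.591 0.114 0.178]
[[0.0035, -0.0503, -0.0002], np.float64(-0.1106)] [0.584 0.107 0.178]
[[0.0025, -0.0639, -0.0002], np.float64(-0.1606)] [0.577 0.099 0.178]
```

View pics/s4.png

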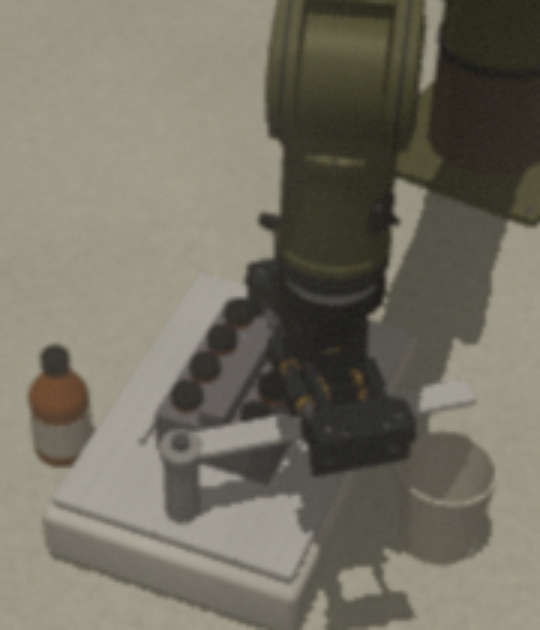

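Emit:
jog_arm(
  rows=[
    [[0.001,-0.007,0],0],
    [[0.001,-0.014,0],0],
    [[0.001,-0.02,0],0],
    [[0.002,-0.027,0],-0.025],
    [[0.003,-0.037,0],-0.06],
    [[0.0035,-0.05,0],-0.11],
    [[0.0025,-0.064,0],-0.16],
  ],
)

```text
clock: 3.88
tool_pos: [0.5783, 0.0989, 0.1791]
eef_rot: [0.212, 0.977, 0.001, 0.002]
contact_force: [2.1, 0.8, -0.3]
opening: 0.006
```

```bash
python3 - <<'E'
from plan import *
rows([earpose(t,o,.156) for t,o in [(.6,.02),(.5,.02),(.4,.02),(.3,.02),(.2,.02),(.15,.02),(.1,.02),(.05,.02),(0,.02)]])
import cv2
a=snapshot('scene');cv2.imwrite('pics/s5.png',cv2.resize(a[80:290,210:390,::-1],None,fx=3,fy=3))
print(mark_of('strap_ear','scene'))
E
```

```text
clock 3.8833 p [0.5783 0.0989 0.1791] h 1.1445 F [ 2.1  0.8 -0.3] tilt -0.99999 x [-0.91  0.41 -0.  ] [-0.91  0.41  0.  ]
[[0.0012, -0.0005, 0.0015], np.float64(0.0019)] [0.577 0.099 0.178]
[[0.0032, -0.014, 0.0015], np.float64(-0.0481)] [0.572 0.09  0.178]
[[0.0039, -0.0275, 0.0015], np.float64(-0.0981)] [0.567 0.081 0.178]
[[0.0033, -0.0411, 0.0015], np.float64(-0.1481)] [0.563 0.072 0.178]
[[0.0012, -0.0546, 0.0015], np.float64(-0.1981)] [0.56  0.062 0.178]
[[-0.0003, -0.0612, 0.0015], np.float64(-0.2231)] [0.559 0.057 0.178]
[[-0.0021, -0.0677, 0.0015], np.float64(-0.2481)] [0.559 0.052 0.178]
[[-0.0043, -0.0742, 0.0015], np.float64(-0.2731)] [0.558 0.047 0.178]
[[-0.0067, -0.0805, 0.0015], np.float64(-0.2981)] [0.558 0.042 0.178]
[{'pixel': [203.2, 302.8], 'p': 0.56}]
```

View pics/s5.png

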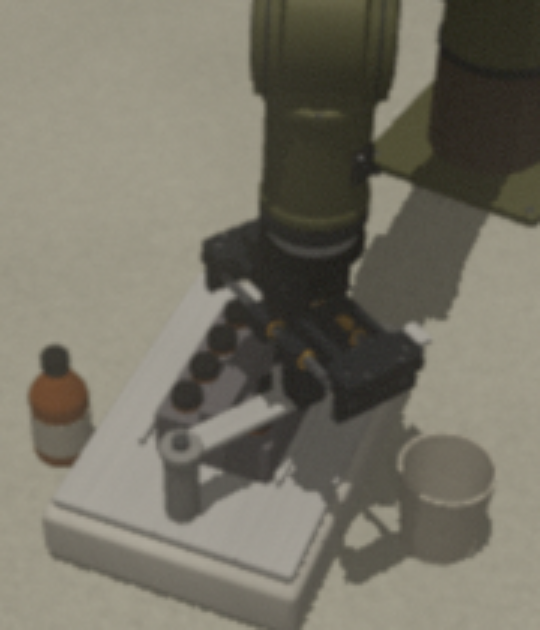

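Emit:
jog_arm(
  rows=[
    [[0.001,-0.003,0.001],0],
    [[0.002,-0.009,0.001],-0.024],
    [[0.003,-0.014,0.001],-0.048],
    [[0.0037,-0.021,0.001],-0.073],
    [[0.0039,-0.0275,0.001],-0.098],
    [[0.0038,-0.034,0.001],-0.123],
    [[0.0033,-0.041,0.001],-0.148],
    [[0.0023,-0.048,0.001],-0.173],
    [[0.0012,-0.0546,0.001],-0.198],
    [[-0.0003,-0.061,0.001],-0.223],
    [[-0.001,-0.0645,0.001],-0.235],
    [[-0.002,-0.068,0.001],-0.248],
    [[-0.002,-0.068,0.001],-0.248],
  ],
)

```text
clock: 5.07
tool_pos: [0.5577, 0.0514, 0.1775]
eef_rot: [-0.032, 0.999, 0.0, 0.0]
contact_force: [0.2, 1.1, 0.3]
opening: 0.005
```

```bash
python3 - <<'E'
from plan import *
rows([earpose(t,o,.156) for t,o in [(.1,.02),(.05,.02),(0,.02),(-.05,.02),(-.1,.02)]])
import cv2
a=snapshot('scene');cv2.imwrite('pics/s6.png',cv2.resize(a[80:290,210:390,::-1],None,fx=3,fy=3))
print(mark_of('strap_ear','scene'))
E
```

```text
clock 5.0667 p [0.5577 0.0514 0.1775] h 1.6344 F [0.2 1.1 0.3] tilt -1.0 x [-1.   -0.06 -0.  ] [-1.   -0.06 -0.  ]
[[-0.0013, 0.0007, -0.0006], np.float64(-0.0032)] [0.559 0.052 0.178]
[[-0.0002, -0.006, -0.0006], np.float64(-0.0282)] [0.558 0.047 0.178]
[[0.0006, -0.0128, -0.0006], np.float64(-0.0532)] [0.558 0.042 0.178]
[[0.001, -0.0195, -0.0006], np.float64(-0.0782)] [0.558 0.037 0.178]
[[0.0012, -0.0263, -0.0006], np.float64(-0.1032)] [0.558 0.032 0.178]
[{'pixel': [192.3, 288.9], 'p': 0.55}]
```

View pics/s6.png

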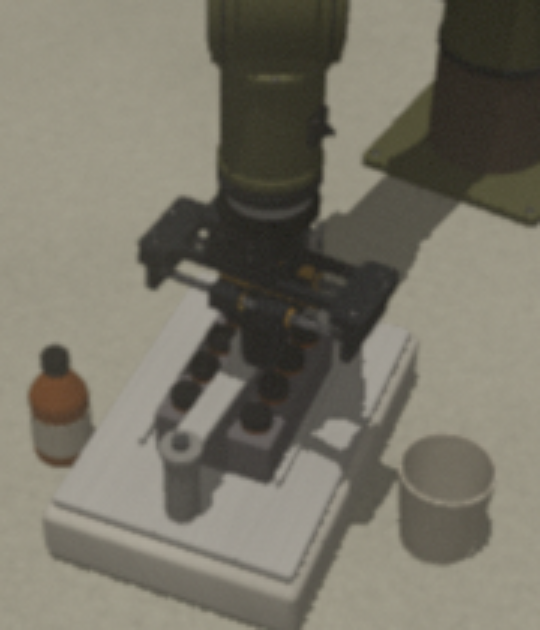

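Emit:
jog_arm(
  rows=[
    [[0,-0.003,0],-0.015],
    [[0,-0.006,0],-0.028],
    [[0,-0.008,0],-0.036],
    [[0.0003,-0.0095,0],-0.045],
    [[0.0005,-0.0105,0],-0.05],
  ],
)

```text
clock: 5.58
tool_pos: [0.5573, 0.0435, 0.1772]
eef_rot: [-0.082, 0.997, 0.0, -0.0]
contact_force: [-1.1, 2.3, -0.2]
opening: 0.003
```

Emit:
jog_arm(
  rows=[
    [[0,-0.002,0],0],
    [[0,-0.004,0],0],
    [[0,-0.004,0],0],
  ],
)

```text
clock: 5.83
tool_pos: [0.5575, 0.0428, 0.1774]
eef_rot: [-0.083, 0.997, 0.002, -0.0]
contact_force: [-3.0, 5.2, -0.6]
opening: 0.007
```

Emit:
jog_arm(
  rows=[
    [[0,-0.002,0],0],
    [[0,-0.004,0],0],
    [[0,-0.004,0],0],
    [[0,-0.004,0],0],
  ],
)

```text
clock: 6.17
tool_pos: [0.5575, 0.0427, 0.1774]
eef_rot: [-0.084, 0.996, 0.003, -0.0]
contact_force: [-5.0, 9.9, -1.3]
opening: -0.0
```

```bash
python3 - <<'E'
from plan import *
from ov import overlay
rows([earpose(0,.02,.156)])
a=snapshot('scene');b=snapshot('top');p=(*SH[:2],SH[2],.0,.8)
overlay(a,'scene',p,(210,120,390,290),4,'pics/s7.png');overlay(b,'top',p,(190,160,340,300),4,'pics/t7.png')
E
```

```text
clock 6.1667 p [0.5575 0.0427 0.1774] h 1.7387 F [-5.   9.9 -1.3] tilt -0.99998 x [-0.99 -0.17  0.  ] [-0.99 -0.17 -0.  ]
[[-0.0004, -0.0012, -0.0008], np.float64(-0.001)] [0.558 0.042 0.178]
```

View pics/s7.png

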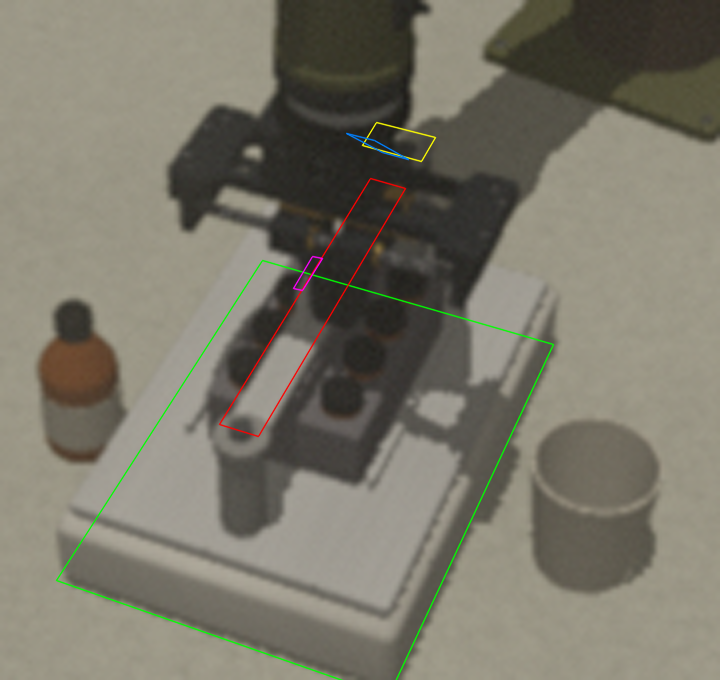

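Emit:
jog_arm(
  rows=[
    [[0,0.02,0],0],
    [[0,0.045,0],0],
    [[0,0.045,0],0],
    [[0,0.045,-0.04],0],
    [[0,0.045,-0.08],0],
    [[0,0.045,-0.12],0],
    [[0,0.16,-0.12],0],
    [[0,0.2,-0.12],0],
    [[0,0.25,-0.12],0],
    [[0,0.25,-0.12],0],
    [[0,0.25,-0.12],0],
  ],
)

```text
clock: 7.18
tool_pos: [0.5264, 0.2305, 0.2684]
eef_rot: [-0.087, 0.996, 0.003, 0.001]
contact_force: [-0.6, 0.4, 0.2]
opening: 0.007
```

```bash
python3 - <<'E'
from plan import *
from ov import overlay
rows([levpose(.6),levpose(.7)])
a=snapshot('scene');b=snapshot('top');p=(*SH[:2],SH[2],.0,.8)
overlay(a,'scene',p,(210,120,390,290),4,'pics/s8.png');overlay(b,'top',p,(190,160,340,300),4,'pics/t8.png')
E
```

```text
clock 7.1833 p [0.5264 0.2305 0.2684] h 1.7446 F [-0.6  0.4  0.2] tilt -0.99998 x [-0.98 -0.17 -0.  ] [-0.98 -0.17 -0.  ]
[[0.1565, -0.2811, 0.0226], np.float64(0.0019)] [0.447 0.003 0.251]
[[0.1476, -0.2811, 0.0284], np.float64(0.0019)] [0.454 0.004 0.247]
```

View pics/s8.png

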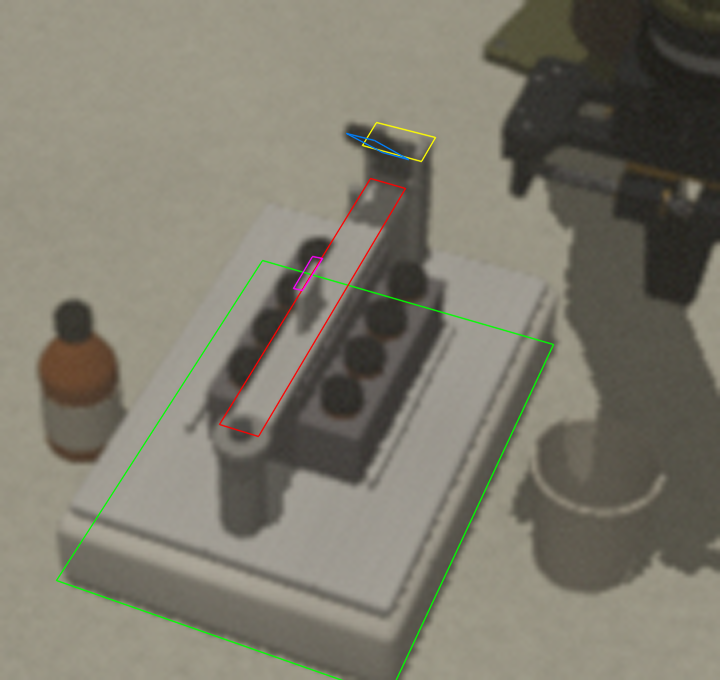

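View pics/t8.png

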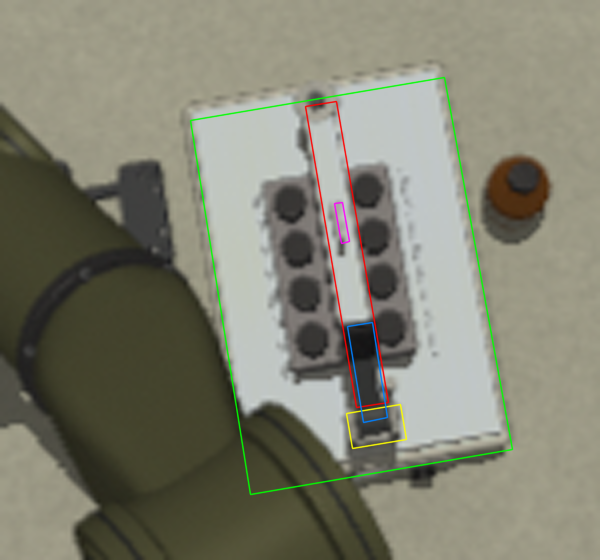

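Emit:
jog_arm(
  rows=[
    [[0.157,-0.1,0],0],
    [[0.157,-0.2,0],0],
    [[0.157,-0.281,0],0],
    [[0.157,-0.281,0],0],
    [[0.157,-0.281,0],0],
    [[0.157,-0.281,0],0],
    [[0.157,-0.281,0],0],
    [[0.157,-0.281,0.01],0],
    [[0.157,-0.281,0.022],0],
    [[0.157,-0.281,0.022],0],
  ],
)

```text
clock: 8.12
tool_pos: [0.446, -0.0048, 0.2497]
eef_rot: [-0.082, 0.997, 0.0, -0.001]
contact_force: [0.5, -0.5, -0.2]
opening: 0.001
```

```bash
python3 - <<'E'
from plan import *
from ov import overlay
rows([levpose(t) for t in (.6,.7,.8,.9,1.,1.1,1.2,1.3,1.4,1.5,1.571)])
a=snapshot('scene');p=(*SH[:2],SH[2],.0,.8)
overlay(a,'scene',None,(210,80,390,230),4,'pics/s9.png')
E
```

```text
clock 8.1167 p [ 0.446  -0.0048  0.2497] h 1.7343 F [ 0.5 -0.5 -0.2] tilt -1.0 x [-0.99 -0.16  0.  ] [-0.99 -0.16 -0.  ]
[[-0.0032, 0.0094, -0.0023], np.float64(-0.0032)] [0.447 0.003 0.251]
[[-0.0122, 0.0095, 0.0036], np.float64(-0.0032)] [0.454 0.004 0.247]
[[-0.0205, 0.0095, 0.0102], np.float64(-0.0032)] [0.46  0.005 0.242]
[[-0.0282, 0.0096, 0.0177], np.float64(-0.0032)] [0.466 0.006 0.236]
[[-0.035, 0.0096, 0.0259], np.float64(-0.0032)] [0.471 0.007 0.23 ]
[[-0.041, 0.0097, 0.0348], np.float64(-0.0032)] [0.475 0.007 0.224]
[[-0.0461, 0.0097, 0.0442], np.float64(-0.0032)] [0.479 0.008 0.217]
[[-0.0502, 0.0097, 0.0541], np.float64(-0.0032)] [0.482 0.009 0.209]
[[-0.0533, 0.0098, 0.0643], np.float64(-0.0032)] [0.484 0.009 0.202]
[[-0.0554, 0.0098, 0.0748], np.float64(-0.0032)] [0.486 0.009 0.194]
[[-0.0562, 0.0098, 0.0823], np.float64(-0.0032)] [0.486 0.009 0.188]
```

View pics/s9.png

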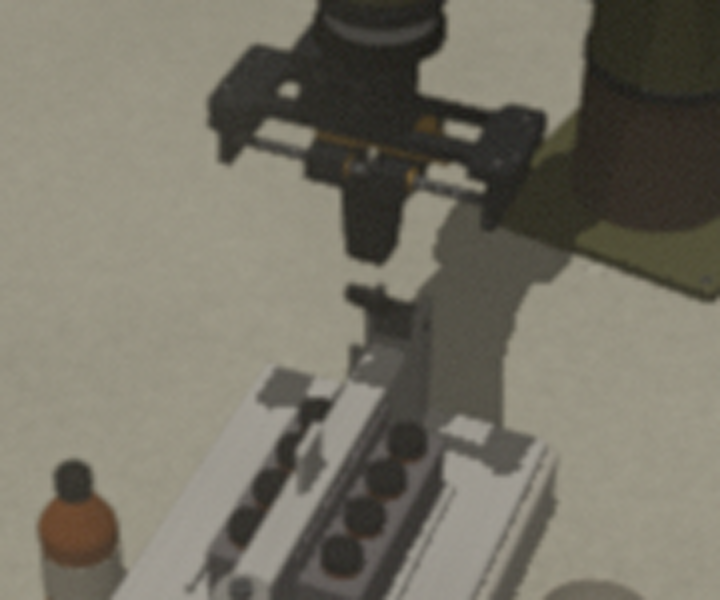

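Emit:
jog_arm(
  rows=[
    [[-0.003,0.008,-0.002],0],
    [[-0.012,0.008,0.004],0],
    [[-0.0205,0.008,0.01],0],
    [[-0.024,0.008,0.014],0],
    [[-0.028,0.008,0.018],0],
    [[-0.0315,0.008,0.022],0],
    [[-0.035,0.008,0.026],0],
    [[-0.038,0.008,0.03],0],
    [[-0.041,0.008,0.035],0],
  ],
)

```text
clock: 8.92
tool_pos: [0.4761, 0.0068, 0.2245]
eef_rot: [-0.082, 0.997, 0.0, 0.0]
contact_force: [-0.6, 1.7, 2.7]
opening: 0.007
```

```bash
python3 - <<'E'
from plan import *
from ov import overlay
rows([levpose(t) for t in (1.1,1.2,1.3,1.4,1.5,1.571)])
a=snapshot('scene');p=(*SH[:2],SH[2],.0,.8)
overlay(a,'scene',None,(210,80,390,230),4,'pics/s10.png')
E
```

```text
clock 8.9167 p [0.4761 0.0068 0.2245] h 1.7351 F [-0.6  1.7  2.7] tilt -1.0 x [-0.99 -0.16 -0.  ] [-0.99 -0.16 -0.  ]
[[0.0011, 0.0009, 0.0012], np.float64(-0.0029)] [0.475 0.007 0.224]
[[-0.0039, 0.001, 0.0106], np.float64(-0.0029)] [0.479 0.008 0.217]
[[-0.0081, 0.001, 0.0205], np.float64(-0.0029)] [0.482 0.009 0.209]
[[-0.0112, 0.001, 0.0307], np.float64(-0.0029)] [0.484 0.009 0.202]
[[-0.0133, 0.001, 0.0412], np.float64(-0.0029)] [0.486 0.009 0.194]
[[-0.0141, 0.001, 0.0487], np.float64(-0.0029)] [0.486 0.009 0.188]
```

View pics/s10.png

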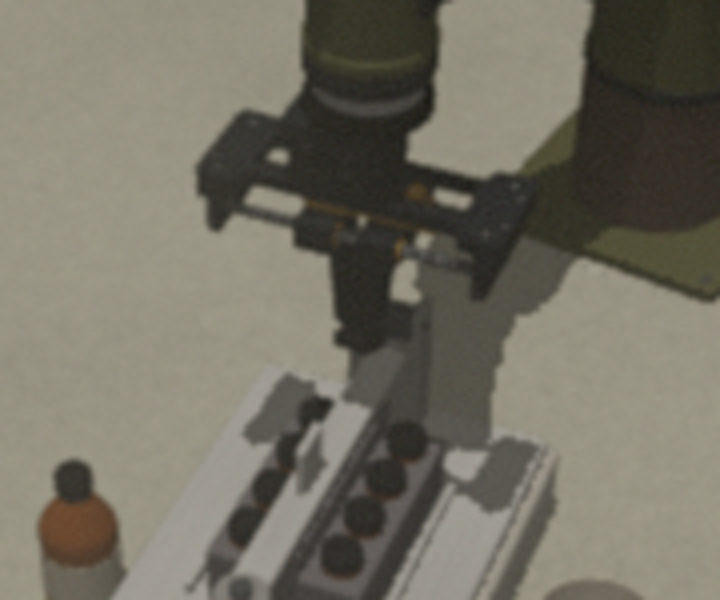

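Contact is on the grip and the lever is turning. I'll continue to flat.

Emit:
jog_arm(
  rows=[
    [[-0.001,0,0.005],0],
    [[-0.004,0,0.0106],0],
    [[-0.006,0,0.0155],0],
    [[-0.008,0,0.0205],0],
    [[-0.0095,0,0.0255],0],
    [[-0.011,0,0.031],0],
    [[-0.012,0,0.036],0],
    [[-0.013,0,0.041],0],
    [[-0.0135,0,0.044],0],
    [[-0.0135,0,0.046],0],
  ],
)

```text
clock: 9.8
tool_pos: [0.4858, 0.0082, 0.1898]
eef_rot: [-0.082, 0.997, 0.0, 0.0]
contact_force: [2.5, 0.1, 2.7]
opening: 0.0
```

Emit:
jog_arm(
  rows=[
    [[0,0,0.002],0],
    [[0,0,0.004],0],
    [[0,0,0.006],0],
    [[0,0,0.006],0],
  ],
)

```text
clock: 10.13
tool_pos: [0.4858, 0.0082, 0.1878]
eef_rot: [-0.082, 0.997, -0.001, 0.001]
contact_force: [-3.2, -0.6, 24.8]
opening: 0.003
```

Emit:
jog_arm(
  rows=[
    [[0,0,-0.01],0],
    [[0,0,-0.05],0],
    [[0,0,-0.1],0],
    [[0,0.05,-0.13],0],
    [[0,0.1,-0.13],0],
    [[0,0.15,-0.13],0],
    [[0,0.2,-0.13],0],
    [[0,0.25,-0.13],0],
    [[0,0.3,-0.13],0],
    [[0,0.3,-0.13],0],
    [[0,0.3,-0.13],0],
    [[0,0.3,-0.13],0],
  ],
)

```text
clock: 11.13
tool_pos: [0.4481, 0.2287, 0.2825]
eef_rot: [-0.082, 0.997, -0.001, -0.001]
contact_force: [-0.2, -0.3, 0.2]
opening: 0.011
```

```bash
python3 - <<'E'
from plan import *
from ov import overlay
a=snapshot('scene');b=snapshot('top');p=(*SH[:2],SH[2],.0,1.571)
overlay(a,'scene',p,(210,120,390,290),4,'pics/s11.png');overlay(a,'scene',None,(210,120,390,290),4,'pics/s12.png');overlay(b,'top',p,(190,160,340,300),4,'pics/t11.png')
s=get_state();print(s['clock'],s['tool_pos'],s['contact_force'])
E
```

```text
11.2333 [0.44888327 0.22784561 0.28271125] [ 0.19507457  0.26633481 -0.14793186]
```

View pics/s12.png

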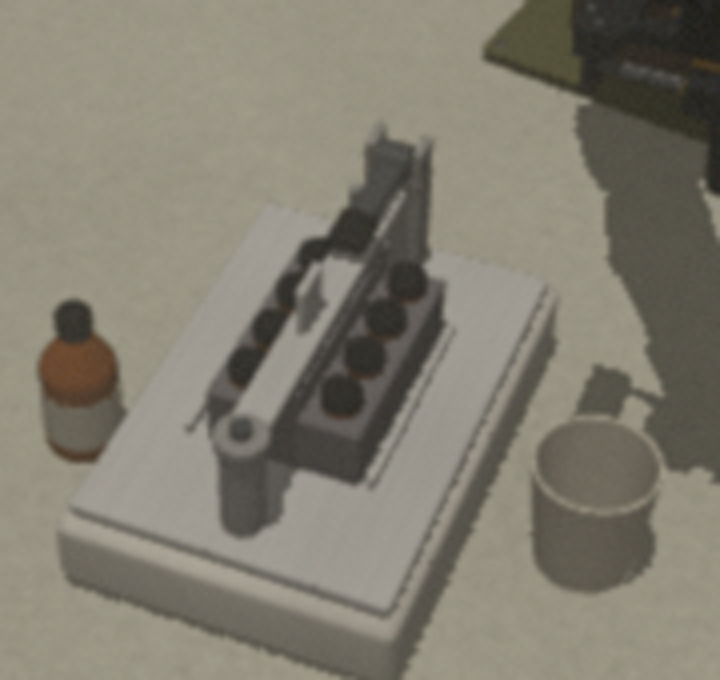

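View pics/t11.png

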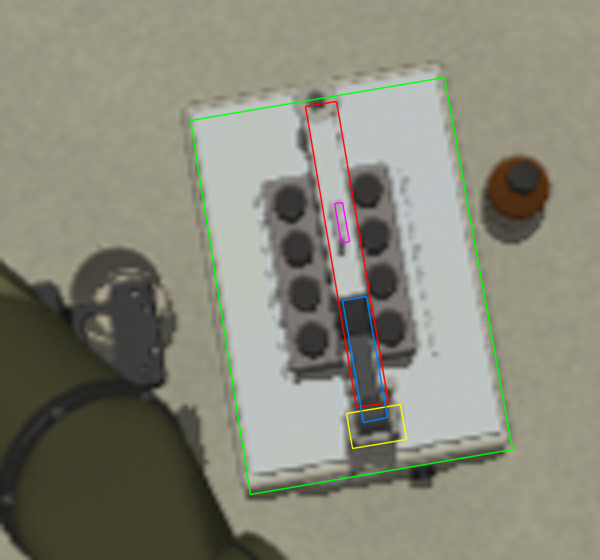

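```bash
python3 -c "
from plant import *
print(workorder.finish_job())"
```

```text
the job is handed in; nothing more can be done
None
```

The strap is home against its stop and the cam lever lies flat over it, done in that order. I handed the job in at about 11.2 s of the 48 s allowed.

- **Strap:** I pushed the ear round with closed fingers. At the end the force rose to about 11 N with no further movement, and the finger position matched the home position to about 1 mm.
- **Lever:** I then pushed the grip down along its arc. It stopped dead with the fingertips about 166 mm above the bench, the height of the flat lever, at about 25 N.
- **Last pictures:** With the hand backed off, the strap lies along the shaker and the lever over it. The rack, vials, amber bottle and cup_a look unmoved. I did not check the other things in the last pictures; the hand did not go near them.
- **Hand:** It is clear, and the measured force is about zero.

**Disagreements:** The networks' points from the two cameras differed by about 10–20 mm. I used a fit to points picked in both pictures instead, which left errors of up to about 3 pixels. The final overlay is off by a few millimetres at the pivot and ear, so I relied on the force stops to judge that the strap was fully home and the lever flat.

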